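# Show a spark plug to the inspection camera

## Task

First slide the empty tin, without lifting it, into the painted circle below the inspection camera, and let go of it there: it will catch any dirt. Then take the spark plug out of the notched cradle and hold it still in the air in front of the camera, its threaded electrode tip pointing straight into the lens and 100 mm from it. Finish while still holding the plug there, with the two rolls of tape left alone.

Things in the scene. Friction and masses are not known exactly. Their poses are not given: they have to be found in the camera images.
- tin: Open round empty tin, dull grey-brown, 73 mm outside diameter, 42 mm high, about 0.1 kg, walls about 5 mm thick. Stands loose on the bench. Origin at the centre of its underside, z up.
- circle (a point): Centre, at bench height, of the thin painted circle on the bench in front of the camera stand: 100 mm inside, 108 mm outside diameter, paint only (no step). It lies straight below the focus point. The tin is to stand wholly within it.
- camera: Fixed inspection camera on a post: lens barrel 35 mm in diameter, behind it a housing 62 x 46 x 42 mm that ends 95 mm behind the lens front. Origin at the centre of the lens front, 234 mm above the bench; its -x axis is the line of sight, out of the lens towards the robot's side and 20 degrees downward; +x runs back into the camera, y is level.
- focus (a point): The focus point in the air: on the line of sight, 100 mm in front of the lens, 200 mm above the bench. The plug's electrode tip is to be here.
- plug: Spark plug lying level in the cradle, 78 mm long, 50 g; +y runs to the threaded electrode tip, -y to the white ceramic end. Hexagon 18 mm across, widest from y = -2 to +10 mm: pinch it there from above. Origin at mid-length, 10.8 mm below the centre line (which is at body z = +10.8 mm and starts 34 mm above the bench). Its roll does not matter.
- plug_tip (a point): The electrode tip: the end of the plug's centre line, at y = +39 mm in the plug's frame.
- plug_end (a point): The ceramic terminal end: the other end of the centre line, at y = -39 mm in the plug's frame.
- cradle: Fixed plug cradle: grey-painted base 70 x 80 x 6 mm with two plastic rails across it (42 mm long, 6 mm thick, up to about 42 mm high), with V notches in which the plug lies along the cradle's y axis. The rails are centred at y = +26 and -24 mm, leaving 44 mm clear between them for the fingers; the plug's middle lies over the cradle's origin (centre of the underside).
- stand: The camera's fixed stand: base plate 80 x 110 x 14 mm and an upright post; origin on its underside, 8 mm in front of the base's middle, its -x axis points level from the post towards the circle (circle centre at x = -114 mm, lens front at x = -20 mm).
- masking_roll: Roll of cream masking tape, 68 mm in diameter, 24 mm high: to be left alone.
- tape: Roll of black tape, 62 mm in diameter, 18 mm high: to be left alone.
- wrench: Combination wrench, 162 mm long, lying flat to the right, fixed: to be left alone.
- pliers: Long-nose pliers, 168 mm long, lying flat on the far left, fixed: to be left alone.
There are look-alikes about, which are no part of the job. Leave any black or turquoise look-alike of the plug alone.

How it is judged:
By the outcome, as a careful person would: the job done as asked, in the order asked, and still so for the second after the job is handed in, while the arm keeps its last pose, push and grip.
It also fails if it takes over 53 s, if anything falls off the work surface, if the arm or the gripper's body presses on something with over 40 N, if the wrist force passes 120 N, or if a joint passes its speed limit or range.

## Robot

A 6-joint arm with a two-finger parallel gripper is mounted at the origin on a cart in front of the work surface, level with it; the furniture and walls round the work are solid. World frame = base frame: x ahead of the robot, y to its left, z up, the work surface at z = 0. Lengths are in m, angles in rad, forces in N, time in s.
With the tool pointing down it reaches from about 0.35 to 0.975 m from the base axis. Payload 4.9 kg.
Tool frame: the origin (TCP) lies at the very end of the fingers, on their centre line; the grasp point (between the pads) lies ctrl.grip_point_offset behind it (ctrl.grip_point_offset is the distance from the TCP to the grasp point, in m); z points along the fingers, y is the line along which they close (so a half turn about z gives the same grasp; the last joint's range is limited). The gripper opens to 85 mm and grips with 20 to 120 N. Pads are 22 mm wide; open, the fingers measure 114 mm over their backs; the gripper's body (76 mm by 85 mm) begins 54 mm behind the grasp point. The pads swing forward as they close: fully open they stand 13 mm farther back than shut.
Start: joints at [1.048, 0.053, 1.613, -0, 1.476, -0.119], TCP at [0.246, 0.575, 0.231] pointing down, gripper open.
Joint ranges: [-3.01, 3.01], [-1.01, 2.22], [0.06, 2.58], [-1.02, 4.17], [0.09, 2.62], [-3.14, 3.14]. Speed limits (rad/s): [2.57, 2.57, 3.14, 3.14, 3.14, 3.14].

## Interface

Orientations are given as a rotation vector (axis times angle).
In Python, from station import ctrl gives the robot as it stands. The module is installed in compiled form; this text tells all that it offers.
- The arm moves only by the tool drive_tool, never from a script. Its argument "steps" is a list of rows, each an object with "translation": the shift along the tool's x, y, z normalised to -1 to 1, where 1 is 4 cm, a list of three; "angular": the turn, a rotation vector about the tool's x, y, z normalised to -1 to 1, where 1 is 8 degrees, a list of three; "gripper": the opening, from 0 (shut) to 1 (fully open). In form: [{"translation": [dx, dy, dz], "angular": [wx, wy, wz], "gripper": gripper}, ...]. A call has 1 to 8 rows; each row shifts and turns the commanded pose from where the row before left it, along the tool's axes as they then stand; what a row does not reach is not made up. A row lasts 1/8 s, in which the tool goes at most 62.5 mm and 10.7 degrees, less where a joint would pass 70% of its speed; a pose out of reach is approached as far as the arm can. A call with a number of a shift or a turn outside -1 to 1 is refused whole. A call with a gripper value outside its range is refused whole. The fingers move at their own pace and stop on an object; "force" is the grip in N (left out, the last holds). Time passes only in rows, so rows that do not move let the fingers close. It gives the time, the measured TCP pose, the force, the opening and the grip force at its end, in the units of the state.
- ctrl.get_obs(): the state, without advancing time (a new reading comes with each control period).
- ctrl.get_image(name): name is "scene" or "side" or "wrist"; returns a dict with "color" (384x512x3 uint8, red, green, blue), "depth" (384x512 float32, m along the optical axis (not along the pixel's ray), 0 where there is no reading), "fx", "fy", "cx", "cy" (pixels), "R" (3x3) and "t" (3): a world point X has camera coordinates R X + t. Camera axes: x right, y down, z forward; pixel columns grow to the right and rows downward; lengths in m; the calibration is good to about 2 mm. A picture is of the moment at which its call begins.
- ctrl.finish_job(): hands the job in; it is judged then, once.
The state is a dict: "t": time; "q": joint angles; "dq": joint speeds; "effort": joint torques, N m; "tool_pos": TCP position; "tool_rot": TCP orientation; "contact_force": force on the tool from outside, world axes, zero at the start; "wrist_torque": the same for the moment, N m; "opening": finger opening in m; "grip_force": force on a finger pad.
Only numpy, scipy, OpenCV 4.12 (cv2) and the standard library are available. Lean on these libraries where they do the work, as an engineer would, in place of code of your own. Each camera call takes 0.05 s, during which the arm holds its last target. There are 200 camera calls.

## Working session

There is one attempt and no reset: what is moved stays moved. The work goes in short steps, Python scripts to look and compute and a tool call to move; the robot and the scene stay as the last step left them, time stands still between calls to the robot, and variables do not carry over. Pictures are saved under pics/ and viewed, at most 10 in all, crops included, and the job is handed in when it is done.

Besides the shell and the picture viewer there is one more tool, called as name(argument=value, ...) on one line, values as JSON. drive_tool: Moves the arm, as the interface text tells. Its arguments: {"type":"object","properties":{"steps":{"type":"array"},"force":{"type":"number"}},"required":["steps"]}

```bash
mkdir -p pics; python3 - <<'E'
from station import ctrl
import cv2,numpy as np
for n in ("scene","side"):
    d=ctrl.get_image(n); np.savez(n+".npz",**d)
    cv2.imwrite(f"pics/{n}0.png",cv2.resize(d["color"][:,:,::-1],(800,600)))
    print(n,d["fx"],d["cx"],d["cy"],(-d["R"].T@d["t"]).round(3))
o=ctrl.get_obs(); print(o["tool_pos"],o["tool_rot"],o["opening"],ctrl.grip_point_offset,o["t"])
E
```

```text
scene 467.64961236933726 264.6376123017206 188.9300126163678 [-0.028 -0.545  0.99 ]
side 467.11181589126704 251.8594281537566 193.99847937629403 [0.244 0.849 1.159]
[0.24529995 0.57422997 0.23016849] [-6.29848991e-01 -3.07721345e+00  2.82196153e-03] 0.08543621182292513 0.0187 0.1
```

View pics/scene0.png

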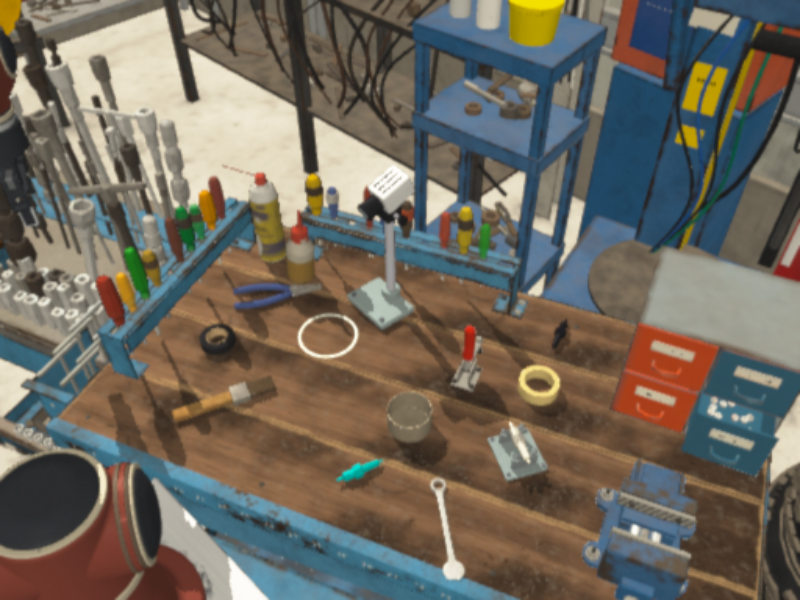

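View pics/side0.png

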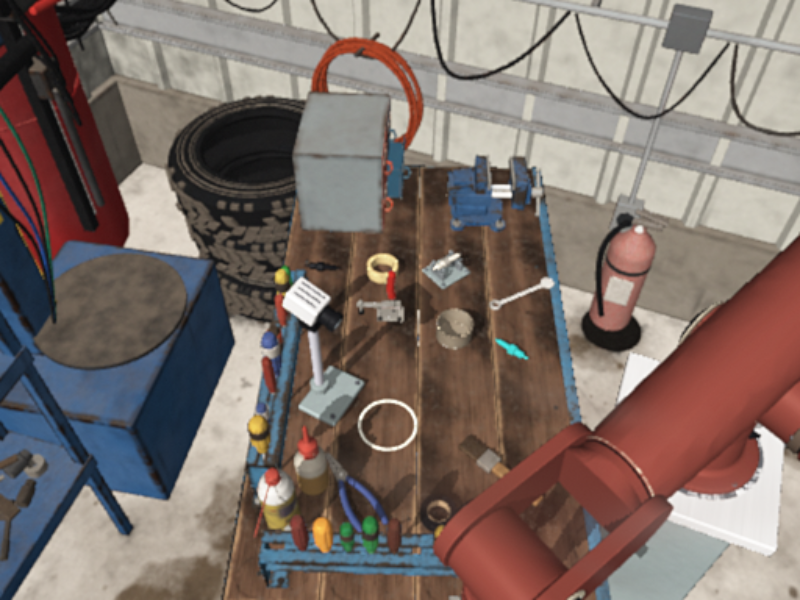

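The scene view shows the circle at (328,335), tin (409,417), cradle with plug (517,452), stand base (382,303), black tape (217,340), cream roll (539,385) and a toggle clamp (468,360). The side view shows the circle at (387,425), tin (455,328) and plug (445,267).

```bash
cat > h.py <<'E'
import numpy as np,cv2
from scipy.optimize import least_squares
def cloud(d):
    v,u=np.mgrid[:384,:512]; z=d["depth"]
    P=np.stack([(u-d["cx"])/d["fx"]*z,(v-d["cy"])/d["fy"]*z,z],-1)
    W=(P-d["t"])@d["R"]; W[z<=0]=np.nan; return W
def ray(d,uv,h):
    uv=np.atleast_2d(np.asarray(uv,float)); c=-d["R"].T@d["t"]
    r=np.c_[(uv[:,0]-d["cx"])/d["fx"],(uv[:,1]-d["cy"])/d["fy"],np.ones(len(uv))]@d["R"]
    return (c+r*((h-c[2])/r[:,2])[:,None])[:,:2]
def circ(p):
    s=least_squares(lambda a:np.hypot(*(p-a[:2]).T)-a[2],[*np.median(p,0),.04],loss="soft_l1",f_scale=.002); return s.x
E
cat > m.py <<'E'
from h import *
R={"scene":dict(circ=(210,214),tin=(262,267),cr=(331,289),st=(244,194),mask=(345,246),tape=(139,217)),
   "side":dict(circ=(248,272),tin=(291,210),cr=(285,171),st=(212,252),mask=(245,171),tape=(279,329))}
crops=[]
for n in R:
    d=dict(np.load(n+".npz")); W=cloud(d); hsv=cv2.cvtColor(d["color"],cv2.COLOR_RGB2HSV)
    v,u=np.mgrid[:384,:512]
    def win(k,r): x,y=R[n][k]; return (abs(u-x)<r)&(abs(v-y)<r)
    m=win("circ",26)&(hsv[...,2]>150)&(hsv[...,1]<70)&(abs(W[...,2])<.012)
    p=ray(d,np.c_[u[m],v[m]],0); print(n,"circle",circ(p).round(4),m.sum())
    for k,h in (("tin",.042),("mask",.024),("tape",.018)):
        m=win(k,24)&(abs(W[...,2]-h)<.006); p=ray(d,np.c_[u[m],v[m]],h)
        c=cv2.minEnclosingCircle(p.astype(np.float32)); print(n,k,np.round(c[0],4),round(c[1],4),"med z",np.median(W[m][:,2]).round(4), "fit",circ(p).round(4))
    m=win("cr",26)&(W[...,2]>.026)&(W[...,2]<.06); P=W[m]
    c,s,e=cv2.minAreaRect((P[:,:2]*1000).astype(np.float32)); print(n,"cradle top rect",np.round(c,1),np.round(s,1),round(e,1),P[:,2].max())
    m=win("cr",28)&(abs(W[...,2]-.006)<.004)&(hsv[...,1]<70)
    c,s,e=cv2.minAreaRect((ray(d,np.c_[u[m],v[m]],.006)*1000).astype(np.float32)); print(n,"cradle base",np.round(c,1),np.round(s,1),round(e,1))
    m=win("st",28)&(abs(W[...,2]-.014)<.005)&(hsv[...,1]<75)
    c,s,e=cv2.minAreaRect((ray(d,np.c_[u[m],v[m]],.014)*1000).astype(np.float32)); print(n,"stand",np.round(c,1),np.round(s,1),round(e,1))
    x,y=R[n]["cr"]; crops.append(cv2.resize(d["color"][y-28:y+28,x-28:x+28,::-1],(400,400),interpolation=cv2.INTER_CUBIC))
cv2.imwrite("pics/plug.png",np.hstack(crops))
E
python3 m.py
```

```text
scene circle [0.5292 0.188  0.0521] 233
scene tin [ 0.4858 -0.0587] 0.0393 med z 0.0407 fit [ 0.4864 -0.0586  0.0353]
scene mask [ 0.6907 -0.1673] 0.0366 med z 0.0243 fit [ 0.6906 -0.167   0.0299]
scene tape [0.4093 0.3224] 0.0628 med z 0.0182 fit [0.3802 0.3169 0.0257]
scene cradle top rect [ 562.2 -219.4] [74.7 41.1] 58.6 0.047294547118502506
scene cradle base [ 561.8 -222.3] [84.1 71.8] 60.5
scene stand [646.6 170.8] [114.4  82.5] 82.7
side circle [0.5309 0.185  0.0524] 280
side tin [ 0.4884 -0.059 ] 0.0393 med z 0.0399 fit [ 0.4894 -0.0587  0.0352]
side mask [ 0.6778 -0.1272] 0.0788 med z 0.024 fit [ 0.6932 -0.1667  0.0305]
side tape [0.3827 0.3177] 0.0328 med z 0.0185 fit [0.3849 0.3162 0.024 ]
side cradle top rect [ 564.2 -223.5] [77.2 41.8] 62.1 0.04705094701782993
side cradle base [ 564.2 -240.7] [309.6  94.2] 86.7
side stand [651.  172.3] [111.6  81.1] 83.4
```

View pics/plug.png

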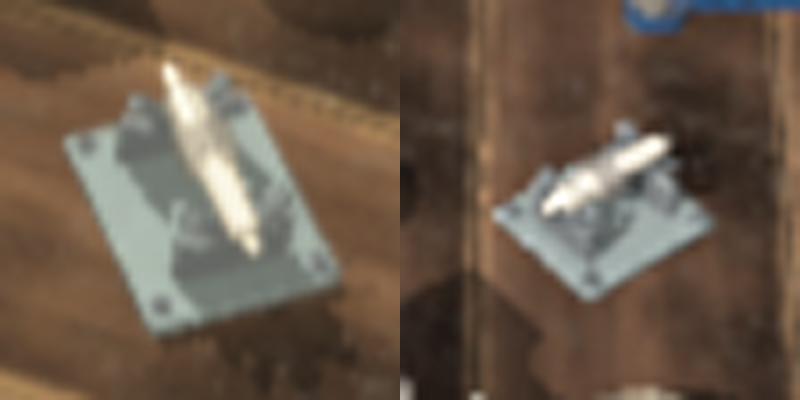

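The crops show the plug lying at about 60° in the cradle. In the left crop its ends are at (170,65) and (250,250), and the hexagon looks to be nearer the first. I'll settle which end is the tip with the wrist camera later; now I'll plan the tin approach.

```bash
cat > plan.py <<'E'
import sys,numpy as np
from scipy.spatial.transform import Rotation as Ro, Slerp
from station import ctrl
def pose(yaw,tilt):
    "tool x at world yaw (deg), then turned about tool y by tilt deg"
    return Ro.from_euler("z",yaw,degrees=True)*Ro.from_euler("x",180,degrees=True)*Ro.from_euler("y",tilt,degrees=True)
def plan(p,R,n,o=None,p0=None,R0=None):
    o=ctrl.get_obs()
    p0=o["tool_pos"] if p0 is None else p0; R0=Ro.from_rotvec(o["tool_rot"]) if R0 is None else R0
    w=(R0.inv()*R).as_rotvec(); print("from",np.round(p0,4),"turn deg",np.degrees(np.linalg.norm(w)).round(1))
    for i in range(n):
        Rc=R0*Ro.from_rotvec(w*i/n)
        print(i,(Rc.inv().apply(p-p0)/n/.04).round(2),(np.degrees(w)/n/8).round(2))
E
python3 - <<'E'
from plan import *; from h import *
d=dict(np.load("scene.npz")); W=cloud(d)
for k,(x,y,r) in dict(clamp=(299,236,22),turq=(230,301,16)).items():
    P=W[y-r:y+r,x-r:x+r].reshape(-1,3); P=P[(P[:,2]>.012)]; print(k,np.nanmin(P,0).round(3),np.nanmax(P,0).round(3))
P=W.reshape(-1,3); s=(P[:,2]>.19)&(P[:,2]<.3)&(np.hypot(P[:,0]-.66,P[:,1]-.17)<.12); print("cam",np.nanmin(P[s],0).round(3),np.nanmax(P[s],0).round(3))
f=np.array([.9925,-.122])
plan(np.r_[np.array([.4875,-.0588])+.005*f,.10],pose(173,-12),20)
print(pose(173,-12).as_matrix().round(2))
E
```

```text
clamp [ 0.605 -0.078  0.013] [ 0.695 -0.034  0.123]
turq [ 0.336 -0.08   0.012] [ 0.398 -0.053  0.022]
cam [0.616 0.128 0.191] [0.716 0.269 0.288]
from [0.2453 0.5742 0.2302] turn deg 20.1
0 [-0.6  -0.61  0.16] [-0.01 -0.07 -0.1 ]
1 [-0.59 -0.62  0.17] [-0.01 -0.07 -0.1 ]
2 [-0.57 -0.62  0.17] [-0.01 -0.07 -0.1 ]
3 [-0.56 -0.63  0.18] [-0.01 -0.07 -0.1 ]
4 [-0.55 -0.64  0.18] [-0.01 -0.07 -0.1 ]
5 [-0.54 -0.65  0.19] [-0.01 -0.07 -0.1 ]
6 [-0.53 -0.66  0.19] [-0.01 -0.07 -0.1 ]
7 [-0.52 -0.66  0.2 ] [-0.01 -0.07 -0.1 ]
8 [-0.51 -0.67  0.2 ] [-0.01 -0.07 -0.1 ]
9 [-0.5  -0.68  0.21] [-0.01 -0.07 -0.1 ]
10 [-0.48 -0.69  0.21] [-0.01 -0.07 -0.1 ]
11 [-0.47 -0.69  0.21] [-0.01 -0.07 -0.1 ]
12 [-0.46 -0.7   0.22] [-0.01 -0.07 -0.1 ]
13 [-0.45 -0.71  0.22] [-0.01 -0.07 -0.1 ]
14 [-0.44 -0.71  0.22] [-0.01 -0.07 -0.1 ]
15 [-0.42 -0.72  0.23] [-0.01 -0.07 -0.1 ]
16 [-0.41 -0.73  0.23] [-0.01 -0.07 -0.1 ]
17 [-0.4  -0.73  0.23] [-0.01 -0.07 -0.1 ]
18 [-0.39 -0.74  0.24] [-0.01 -0.07 -0.1 ]
19 [-0.37 -0.74  0.24] [-0.01 -0.07 -0.1 ]
[[-0.97  0.12  0.21]
 [ 0.12  0.99 -0.03]
 [-0.21  0.   -0.98]]
```

drive_tool(steps=[{"translation": [-0.6, -0.61, 0.16], "angular": [-0.01, -0.07, -0.1], "gripper": 1}, {"translation": [-0.59, -0.62, 0.17], "angular": [-0.01, -0.07, -0.1], "gripper": 1}, {"translation": [-0.57, -0.62, 0.17], "angular": [-0.01, -0.07, -0.1], "gripper": 1}, {"translation": [-0.56, -0.63, 0.18], "angular": [-0.01, -0.07, -0.1], "gripper": 1}, {"translation": [-0.55, -0.64, 0.18], "angular": [-0.01, -0.07, -0.1], "gripper": 1}, {"translation": [-0.54, -0.65, 0.19], "angular": [-0.01, -0.07, -0.1], "gripper": 1}, {"translation": [-0.53, -0.66, 0.19], "angular": [-0.01, -0.07, -0.1], "gripper": 1}, {"translation": [-0.52, -0.66, 0.2], "angular": [-0.01, -0.07, -0.1], "gripper": 1}], force=30)

```text
t: 1.1
tool_pos: [0.344, 0.32, 0.1783]
tool_rot: [0.445, 3.03, -0.008]
contact_force: [0.7, 0.0, -0.0]
opening: 0.0857
grip_force: 0.0
```

drive_tool(steps=[{"translation": [-0.51, -0.67, 0.2], "angular": [-0.01, -0.07, -0.1], "gripper": 1}, {"translation": [-0.5, -0.68, 0.21], "angular": [-0.01, -0.07, -0.1], "gripper": 1}, {"translation": [-0.48, -0.69, 0.21], "angular": [-0.01, -0.07, -0.1], "gripper": 1}, {"translation": [-0.47, -0.69, 0.21], "angular": [-0.01, -0.07, -0.1], "gripper": 1}, {"translation": [-0.46, -0.7, 0.22], "angular": [-0.01, -0.07, -0.1], "gripper": 1}, {"translation": [-0.45, -0.71, 0.22], "angular": [-0.01, -0.07, -0.1], "gripper": 1}, {"translation": [-0.44, -0.71, 0.22], "angular": [-0.01, -0.07, -0.1], "gripper": 1}, {"translation": [-0.42, -0.72, 0.23], "angular": [-0.01, -0.07, -0.1], "gripper": 1}])

```text
t: 2.1
tool_pos: [0.442, 0.0665, 0.1252]
tool_rot: [0.268, 2.972, -0.014]
contact_force: [0.8, 0.2, 0.7]
opening: 0.0854
grip_force: 0.0
```

drive_tool(steps=[{"translation": [-0.41, -0.73, 0.23], "angular": [-0.01, -0.07, -0.1], "gripper": 1}, {"translation": [-0.4, -0.73, 0.23], "angular": [-0.01, -0.07, -0.1], "gripper": 1}, {"translation": [-0.39, -0.74, 0.24], "angular": [-0.01, -0.07, -0.1], "gripper": 1}, {"translation": [-0.37, -0.74, 0.24], "angular": [-0.01, -0.07, -0.1], "gripper": 1}, {"translation": [0, 0, 0], "angular": [0, 0, 0], "gripper": 1}, {"translation": [0, 0, 0], "angular": [0, 0, 0], "gripper": 1}])

```text
t: 2.85
tool_pos: [0.4906, -0.0588, 0.0987]
tool_rot: [0.182, 2.94, -0.017]
contact_force: [0.1, 0.7, -0.4]
opening: 0.0854
grip_force: 0.0
```

```bash
python3 - <<'E'
from plan import *; from h import *; import cv2
d=ctrl.get_image("wrist"); np.savez("wrist1.npz",**d); cv2.imwrite("pics/w1.png",d["color"][:,:,::-1])
W=cloud(d); P=W.reshape(-1,3); s=(abs(P[:,2]-.042)<.005)&(np.hypot(P[:,0]-.4875,P[:,1]+.0588)<.06)
v,u=np.mgrid[:384,:512]; p=ray(d,np.c_[u.ravel()[s],v.ravel()[s]],.042)
print(s.sum(),cv2.minEnclosingCircle(p.astype(np.float32)) if s.sum() else 0,circ(p))
o=ctrl.get_obs();print(o["t"],o["contact_force"].round(2),o["q"].round(2))
f=np.array([.9925,-.122])
plan(np.r_[np.array([.4875,-.0588])+.005*f,.006],pose(173,-12),6)
E
```

```text
1345 ((0.4896373152732849, -0.058642640709877014), 0.037150558084249496) [ 0.48909678 -0.05869083  0.03497695]
2.9 [ 0.1  -0.55  0.41] [-0.29 -0.28  2.16  0.04  1.07 -1.75]
from [ 0.4906 -0.0585  0.0989] turn deg 0.8
0 [ 0.07 -0.    0.38] [ 0.   -0.02 -0.  ]
1 [ 0.07 -0.    0.38] [ 0.   -0.02 -0.  ]
2 [ 0.07 -0.    0.38] [ 0.   -0.02 -0.  ]
3 [ 0.07 -0.    0.38] [ 0.   -0.02 -0.  ]
4 [ 0.07 -0.    0.38] [ 0.   -0.02 -0.  ]
5 [ 0.07 -0.    0.38] [ 0.   -0.02 -0.  ]
```

View pics/w1.png

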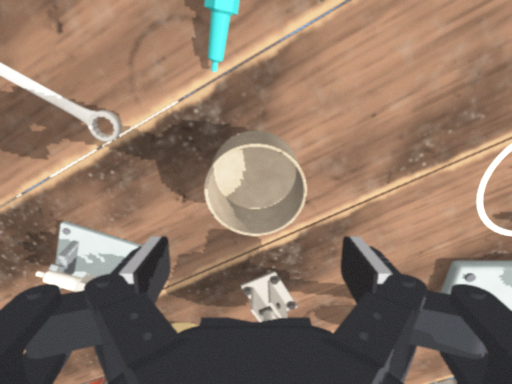

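The wrist view shows the tin rim centred at (255,188), between the open fingers. It measures (0.489, -0.059), so I'll descend.

drive_tool(steps=[{"translation": [0.06, 0, 0.38], "angular": [0, 0, 0], "gripper": 1}, {"translation": [0.06, 0, 0.38], "angular": [0, 0, 0], "gripper": 1}, {"translation": [0.06, 0, 0.38], "angular": [0, 0, 0], "gripper": 1}, {"translation": [0.06, 0, 0.38], "angular": [0, 0, 0], "gripper": 1}, {"translation": [0.06, 0, 0.38], "angular": [0, 0, 0], "gripper": 1}, {"translation": [0.06, 0, 0.38], "angular": [0, 0, 0], "gripper": 1}, {"translation": [0, 0, 0], "angular": [0, 0, 0], "gripper": 1}])

```text
t: 3.78
tool_pos: [0.4934, -0.0593, 0.0049]
tool_rot: [0.182, 2.943, -0.016]
contact_force: [-0.1, -0.5, 1.1]
opening: 0.0852
grip_force: 0.0
```

drive_tool(steps=[{"translation": [0, 0, 0], "angular": [0, 0, 0], "gripper": 0.75}, {"translation": [0, 0, 0], "angular": [0, 0, 0], "gripper": 0.75}, {"translation": [0, 0, 0], "angular": [0, 0, 0], "gripper": 0.75}, {"translation": [0, 0, 0], "angular": [0, 0, 0], "gripper": 0.75}, {"translation": [0, 0, 0], "angular": [0, 0, 0], "gripper": 0.75}, {"translation": [0, 0, 0], "angular": [0, 0, 0], "gripper": 0.75}], force=25)

```text
t: 4.53
tool_pos: [0.4951, -0.0598, 0.0073]
tool_rot: [0.182, 2.939, -0.018]
contact_force: [-0.6, -1.1, 2.3]
opening: 0.0716
grip_force: 29.6
```

```bash
python3 - <<'E'
from plan import *
o=ctrl.get_obs();print(o["t"],o["contact_force"].round(2),o["opening"],o["grip_force"])
p=o["tool_pos"]
plan(p+np.array([.530-.489,.1865+.0587,-.0003]),Ro.from_rotvec(o["tool_rot"]),12)
E
```

```text
4.525 [-0.55 -1.06  2.3 ] 0.07162093661469146 29.55471574125113
from [ 0.4951 -0.0598  0.0073] turn deg 0.0
0 [-0.02  0.52  0.  ] [0. 0. 0.]
1 [-0.02  0.52  0.  ] [0. 0. 0.]
2 [-0.02  0.52  0.  ] [0. 0. 0.]
3 [-0.02  0.52  0.  ] [0. 0. 0.]
4 [-0.02  0.52  0.  ] [0. 0. 0.]
5 [-0.02  0.52  0.  ] [0. 0. 0.]
6 [-0.02  0.52  0.  ] [0. 0. 0.]
7 [-0.02  0.52  0.  ] [0. 0. 0.]
8 [-0.02  0.52  0.  ] [0. 0. 0.]
9 [-0.02  0.52  0.  ] [0. 0. 0.]
10 [-0.02  0.52  0.  ] [0. 0. 0.]
11 [-0.02  0.52  0.  ] [0. 0. 0.]
```

drive_tool(steps=[{"translation": [-0.02, 0.2, 0.01], "angular": [0, 0, 0], "gripper": 0.75}, {"translation": [-0.02, 0.4, 0], "angular": [0, 0, 0], "gripper": 0.75}, {"translation": [-0.02, 0.4, 0], "angular": [0, 0, 0], "gripper": 0.75}, {"translation": [-0.02, 0.4, 0], "angular": [0, 0, 0], "gripper": 0.75}, {"translation": [-0.02, 0.4, 0], "angular": [0, 0, 0], "gripper": 0.75}, {"translation": [-0.01, 0.4, 0], "angular": [0, 0, 0], "gripper": 0.75}, {"translation": [-0.01, 0.4, 0], "angular": [0, 0, 0], "gripper": 0.75}, {"translation": [-0.01, 0.4, 0], "angular": [0, 0, 0], "gripper": 0.75}])

```text
t: 5.52
tool_pos: [0.5145, 0.0597, 0.0073]
tool_rot: [0.182, 2.94, -0.018]
contact_force: [0.2, -1.2, 0.7]
opening: 0.0717
grip_force: 29.4
```

```bash
python3 - <<'E'
from plan import *
o=ctrl.get_obs();print(o["t"],o["contact_force"].round(2),o["opening"],o["grip_force"])
plan(np.array([.4951+.041,-.0598+.2452,.0067]),pose(173,-12),8)
E
```

```text
5.525 [ 0.17 -1.24  0.72] 0.07168979409917402 29.370188337634318
from [0.5145 0.0597 0.0073] turn deg 0.7
0 [-0.02  0.4   0.01] [-0.   -0.01 -0.  ]
1 [-0.02  0.4   0.01] [-0.   -0.01 -0.  ]
2 [-0.02  0.4   0.01] [-0.   -0.01 -0.  ]
3 [-0.02  0.4   0.01] [-0.   -0.01 -0.  ]
4 [-0.02  0.4   0.01] [-0.   -0.01 -0.  ]
5 [-0.02  0.4   0.01] [-0.   -0.01 -0.  ]
6 [-0.02  0.4   0.01] [-0.   -0.01 -0.  ]
7 [-0.02  0.4   0.01] [-0.   -0.01 -0.  ]
```

drive_tool(steps=[{"translation": [-0.02, 0.4, 0.01], "angular": [0, 0, 0], "gripper": 0.75}, {"translation": [-0.02, 0.4, 0], "angular": [0, 0, 0], "gripper": 0.75}, {"translation": [-0.02, 0.4, 0.01], "angular": [0, 0, 0], "gripper": 0.75}, {"translation": [-0.02, 0.4, 0], "angular": [0, 0, 0], "gripper": 0.75}, {"translation": [-0.02, 0.4, 0.01], "angular": [0, 0, 0], "gripper": 0.75}, {"translation": [-0.02, 0.4, 0], "angular": [0, 0, 0], "gripper": 0.75}, {"translation": [-0.02, 0.4, 0], "angular": [0, 0, 0], "gripper": 0.75}, {"translation": [-0.02, 0.3, 0], "angular": [0, 0, 0], "gripper": 0.75}])

```text
t: 6.52
tool_pos: [0.5362, 0.1822, 0.0073]
tool_rot: [0.181, 2.94, -0.017]
contact_force: [-0.4, -1.2, 0.7]
opening: 0.0723
grip_force: 29.4
```

drive_tool(steps=[{"translation": [0, 0, 0], "angular": [0, 0, 0], "gripper": 0.75}, {"translation": [0, 0, 0], "angular": [0, 0, 0], "gripper": 0.75}])

```text
t: 6.78
tool_pos: [0.5361, 0.1812, 0.0073]
tool_rot: [0.182, 2.94, -0.017]
contact_force: [0.3, -0.2, -0.8]
opening: 0.0718
grip_force: 29.5
```

```bash
python3 - <<'E'
from plan import *; from h import *
C={}
for n in ("scene","side"):
    d=ctrl.get_image(n); W=cloud(d); P=W.reshape(-1,3); s=(abs(P[:,2]-.042)<.005)&(np.hypot(P[:,0]-.53,P[:,1]-.186)<.045)
    v,u=np.mgrid[:384,:512]; p=ray(d,np.c_[u.ravel()[s],v.ravel()[s]],.042); print(n,s.sum(),circ(p).round(4))
    cv2.imwrite(f"pics/{n}1.png",d["color"][130:330,130:390,::-1])
a=[cv2.resize(cv2.imread(f"pics/{n}1.png"),(400,308)) for n in ("scene","side")]; cv2.imwrite("pics/both1.png",np.hstack(a))
E
```

```text
scene 49 [0.5291 0.182  0.0364]
side 41 [0.5312 0.1805 0.0353]
```

View pics/both1.png

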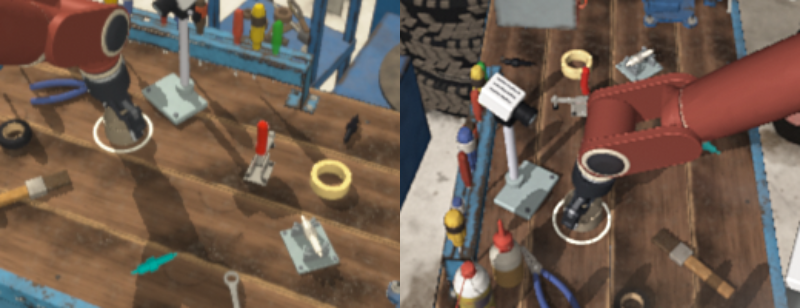

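The two views show the tin inside the painted ring at (122,130) and (582,220), about 5 mm short of centre. I'll nudge it, let go and retreat.

drive_tool(steps=[{"translation": [0, 0.12, 0], "angular": [0, 0, 0], "gripper": 0.75}, {"translation": [0, 0, 0], "angular": [0, 0, 0], "gripper": 0.75}, {"translation": [0, 0, 0], "angular": [0, 0, 0], "gripper": 1}, {"translation": [0, 0, 0], "angular": [0, 0, 0], "gripper": 1}, {"translation": [0, 0, 0], "angular": [0, 0, 0], "gripper": 1}, {"translation": [0, 0, 0], "angular": [0, 0, 0], "gripper": 1}])

```text
t: 7.62
tool_pos: [0.5371, 0.1858, 0.0077]
tool_rot: [0.182, 2.939, -0.017]
contact_force: [-0.3, 0.2, -0.1]
opening: 0.0854
grip_force: 0.0
```

drive_tool(steps=[{"translation": [0, 0, -0.2], "angular": [0, 0, 0], "gripper": 1}, {"translation": [0, 0, -0.4], "angular": [0, 0, 0], "gripper": 1}, {"translation": [0, 0, -0.6], "angular": [0, 0, 0], "gripper": 1}, {"translation": [0.2, 0, -0.7], "angular": [0, 0, 0], "gripper": 1}, {"translation": [0.3, 0, -0.7], "angular": [0, 0, 0], "gripper": 1}, {"translation": [0, 0, 0], "angular": [0, 0, 0], "gripper": 1}])

```text
t: 8.38
tool_pos: [0.4987, 0.1915, 0.1094]
tool_rot: [0.181, 2.933, -0.014]
contact_force: [-0.1, -0.8, -0.9]
opening: 0.0853
grip_force: 0.0
```

```bash
python3 - <<'E'
from plan import *; from h import *
o=ctrl.get_obs();print(o["t"],o["contact_force"].round(2),o["opening"])
v,u=np.mgrid[:384,:512]
for n in ("scene","side","wrist"):
    d=ctrl.get_image(n); W=cloud(d); P=W.reshape(-1,3); s=(abs(P[:,2]-.042)<.005)&(np.hypot(P[:,0]-.53,P[:,1]-.186)<.045)
    p=ray(d,np.c_[u.ravel()[s],v.ravel()[s]],.042)
    if s.sum()>20: print(n,s.sum(),circ(p).round(4))
    hsv=cv2.cvtColor(d["color"],cv2.COLOR_RGB2HSV).reshape(-1,3)
    s=(hsv[:,2]>150)&(hsv[:,1]<70)&(abs(P[:,2])<.01)&(np.hypot(P[:,0]-.53,P[:,1]-.186)<.065)
    if s.sum()>20: print(" ring",s.sum(),circ(ray(d,np.c_[u.ravel()[s],v.ravel()[s]],0)).round(4))
# above cradle, tool x at 60 deg
c=np.array([.563,-.222]); 
plan(np.r_[c,.16],pose(60,0),16)
E
```

```text
8.375 [-0.08 -0.79 -0.87] 0.08529669909877877
scene 92 [0.5282 0.1866 0.0354]
 ring 168 [0.5293 0.188  0.0522]
side 67 [0.5314 0.1855 0.0354]
 ring 205 [0.5307 0.187  0.051 ]
wrist 1164 [0.5306 0.1864 0.035 ]
 ring 4307 [0.514  0.1873 0.0386]
from [0.4972 0.1906 0.1053] turn deg 113.3
0 [-0.19 -0.63 -0.05] [0.09 0.06 0.88]
1 [-0.27 -0.6  -0.04] [0.09 0.06 0.88]
2 [-0.34 -0.56 -0.04] [0.09 0.06 0.88]
3 [-0.41 -0.52 -0.03] [0.09 0.06 0.88]
4 [-0.47 -0.46 -0.03] [0.09 0.06 0.88]
5 [-0.52 -0.4  -0.03] [0.09 0.06 0.88]
6 [-0.56 -0.34 -0.03] [0.09 0.06 0.88]
7 [-0.6  -0.27 -0.03] [0.09 0.06 0.88]
8 [-0.63 -0.19 -0.03] [0.09 0.06 0.88]
9 [-0.65 -0.11 -0.04] [0.09 0.06 0.88]
10 [-0.66 -0.03 -0.04] [0.09 0.06 0.88]
11 [-0.65  0.05 -0.05] [0.09 0.06 0.88]
12 [-0.64  0.13 -0.05] [0.09 0.06 0.88]
13 [-0.62  0.2  -0.06] [0.09 0.06 0.88]
14 [-0.59  0.28 -0.07] [0.09 0.06 0.88]
15 [-0.55  0.35 -0.08] [0.09 0.06 0.88]
```

drive_tool(steps=[{"translation": [0, 0, -0.7], "angular": [0, 0, 0], "gripper": 1}, {"translation": [0, -0.3, -0.7], "angular": [0, 0, 0], "gripper": 1}, {"translation": [-0.19, -0.63, -0.05], "angular": [0.09, 0.06, 0.88], "gripper": 1}, {"translation": [-0.27, -0.6, -0.04], "angular": [0.09, 0.06, 0.88], "gripper": 1}, {"translation": [-0.34, -0.56, -0.04], "angular": [0.09, 0.06, 0.88], "gripper": 1}, {"translation": [-0.41, -0.52, -0.03], "angular": [0.09, 0.06, 0.88], "gripper": 1}, {"translation": [-0.47, -0.46, -0.03], "angular": [0.09, 0.06, 0.88], "gripper": 1}, {"translation": [-0.52, -0.4, -0.03], "angular": [0.09, 0.06, 0.88], "gripper": 1}])

```text
t: 9.52
tool_pos: [0.5095, 0.0242, 0.1794]
tool_rot: [1.27, 2.73, -0.017]
contact_force: [-1.0, 0.3, -0.8]
opening: 0.0855
grip_force: 0.0
```

drive_tool(steps=[{"translation": [-0.56, -0.34, -0.03], "angular": [0.09, 0.06, 0.88], "gripper": 1}, {"translation": [-0.6, -0.27, -0.03], "angular": [0.09, 0.06, 0.88], "gripper": 1}, {"translation": [-0.63, -0.19, -0.03], "angular": [0.09, 0.06, 0.88], "gripper": 1}, {"translation": [-0.65, -0.11, -0.04], "angular": [0.09, 0.06, 0.88], "gripper": 1}, {"translation": [-0.66, -0.03, -0.04], "angular": [0.09, 0.06, 0.88], "gripper": 1}, {"translation": [-0.65, 0.05, -0.05], "angular": [0.09, 0.06, 0.88], "gripper": 1}, {"translation": [-0.64, 0.13, -0.05], "angular": [0.09, 0.06, 0.88], "gripper": 1}, {"translation": [-0.62, 0.2, -0.06], "angular": [0.09, 0.06, 0.88], "gripper": 1}])

```text
t: 10.52
tool_pos: [0.5422, -0.1818, 0.2061]
tool_rot: [2.498, 1.871, -0.012]
contact_force: [-0.3, 0.2, -0.3]
opening: 0.0855
grip_force: 0.0
```

```bash
python3 - <<'E'
from plan import *
o=ctrl.get_obs();print(o["t"],o["q"].round(2))
plan(np.array([.563,-.222,.16]),pose(60,0),7)
E
```

```text
10.525 [-0.45 -0.06  1.77 -0.02  1.42 -0.16]
from [ 0.5422 -0.1818  0.2061] turn deg 13.7
0 [-0.11  0.11  0.17] [0.01 0.02 0.24]
1 [-0.11  0.11  0.17] [0.01 0.02 0.24]
2 [-0.11  0.12  0.17] [0.01 0.02 0.24]
3 [-0.1   0.12  0.17] [0.01 0.02 0.24]
4 [-0.1   0.13  0.17] [0.01 0.02 0.24]
5 [-0.1   0.13  0.17] [0.01 0.02 0.24]
6 [-0.09  0.13  0.17] [0.01 0.02 0.24]
```

drive_tool(steps=[{"translation": [-0.2, 0.2, 0.3], "angular": [0.02, 0.03, 0.42], "gripper": 1}, {"translation": [-0.18, 0.21, 0.3], "angular": [0.02, 0.03, 0.42], "gripper": 1}, {"translation": [-0.17, 0.22, 0.3], "angular": [0.02, 0.03, 0.42], "gripper": 1}, {"translation": [-0.16, 0.22, 0.29], "angular": [0.02, 0.03, 0.42], "gripper": 1}, {"translation": [0, 0, 0], "angular": [0, 0, 0], "gripper": 1}, {"translation": [0, 0, 0], "angular": [0, 0, 0], "gripper": 1}])

```text
t: 11.28
tool_pos: [0.5641, -0.2202, 0.1605]
tool_rot: [2.71, 1.581, 0.004]
contact_force: [0.3, -0.4, -0.2]
opening: 0.0857
grip_force: 0.0
```

```bash
python3 - <<'E'
from plan import *; from h import *
d=ctrl.get_image("wrist"); np.savez("wrist2.npz",**d); cv2.imwrite("pics/w2.png",d["color"][:,:,::-1])
W=cloud(d); P=W.reshape(-1,3); hsv=cv2.cvtColor(d["color"],cv2.COLOR_RGB2HSV)
s=(P[:,2]>.034)&(P[:,2]<.06)&(np.hypot(P[:,0]-.563,P[:,1]+.222)<.06)
print(s.sum()); r=cv2.minAreaRect((P[s,:2]*1000).astype(np.float32)); print(r)
g=lambda X:(lambda c:((c[0]/c[2]*d["fx"]+d["cx"]).round(),(c[1]/c[2]*d["fy"]+d["cy"]).round()))(d["R"]@X+d["t"])
a=np.radians(60.5)
for k in (-39,0,39): print(k,g(np.array([.563+k/1e3*np.cos(a),-.222+k/1e3*np.sin(a),.034])))
plan(np.array([.563,-.222,.16]),pose(60,0),1)
E
```

```text
1243
((565.5202026367188, -222.6571502685547), (77.40442657470703, 37.52412414550781), 60.674678802490234)
-39 (np.float64(254.0), np.float64(226.0))
0 (np.float64(253.0), np.float64(189.0))
39 (np.float64(253.0), np.float64(148.0))
from [ 0.5643 -0.2201  0.161 ] turn deg 0.6
0 [-0.06 -0.01  0.03] [0.04 0.   0.07]
```

View pics/w2.png

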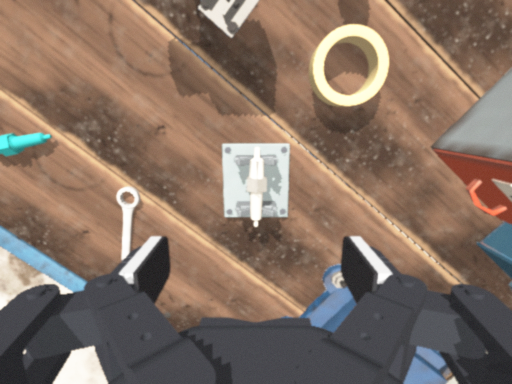

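The plug spans (256,148) to (256,226) along the image rows, with the hexagon near row 185. I'll enlarge it to tell the tip end.

```bash
python3 - <<'E'
from h import *
d=dict(np.load("wrist2.npz")); c=d["color"]
cv2.imwrite("pics/w2c.png",cv2.resize(c[138:234,215:297,::-1],None,fx=6,fy=6,interpolation=cv2.INTER_CUBIC))
W=cloud(d)
for r in range(146,230,3):
    z=W[r,240:274]; k=z[:,2]>.028; k&=abs(np.arange(240,274)-256)<9
    print(r,k.sum(),np.nanmax(z[8:24,2]).round(4),c[r,256], (W[r,256]*1000).round(0))
E
```

```text
146 0 0.0083 [244 246 242] [ 584. -190.    7.]
149 5 0.0375 [255 255 255] [ 584. -190.   36.]
152 5 0.0359 [255 255 255] [ 583. -192.   36.]
155 5 0.0365 [255 255 255] [ 581. -195.   35.]
158 16 0.0369 [255 255 255] [ 580. -197.   37.]
161 17 0.0421 [252 250 244] [ 579. -199.   40.]
164 16 0.0418 [248 244 235] [ 578. -201.   42.]
167 14 0.041 [250 247 240] [ 576. -204.   40.]
170 14 0.0418 [253 251 246] [ 575. -206.   41.]
173 14 0.0414 [254 253 249] [ 573. -209.   41.]
176 16 0.0421 [254 254 251] [ 572. -211.   40.]
179 17 0.0443 [243 239 229] [ 571. -213.   44.]
182 17 0.0445 [235 229 220] [ 569. -215.   44.]
185 17 0.0465 [235 229 220] [ 568. -218.   44.]
188 17 0.0447 [237 233 222] [ 567. -220.   44.]
191 17 0.046 [234 228 218] [ 565. -223.   45.]
194 12 0.0409 [243 238 226] [ 563. -226.   41.]
197 12 0.0414 [255 255 253] [ 562. -229.   41.]
200 12 0.041 [255 255 254] [ 560. -232.   41.]
203 12 0.0414 [255 255 254] [ 559. -234.   41.]
206 11 0.0403 [255 255 254] [ 557. -237.   40.]
209 17 0.0414 [255 255 254] [ 556. -239.   41.]
212 17 0.0419 [255 255 254] [ 555. -242.   42.]
215 11 0.041 [255 255 254] [ 553. -245.   41.]
218 11 0.0409 [255 255 254] [ 551. -248.   41.]
221 4 0.0371 [250 246 236] [ 549. -252.   37.]
224 4 0.0368 [255 254 252] [ 548. -254.   37.]
227 0 0.0014 [136 122 109] [ 539. -270.    1.]
```

View pics/w2c.png

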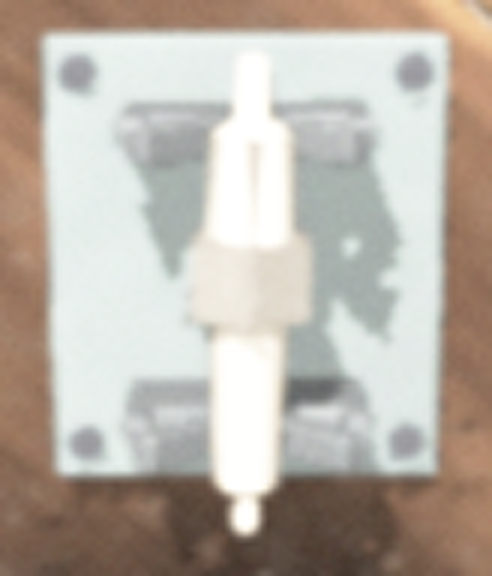

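The enlarged view shows the terminal knob at the bottom (245,515) and the hexagon at rows 240–330. In world coordinates the hexagon lies from about -2 to +10 mm on the +61° side of mid-length. So the tip is the upper end, at (252,60), pointing to world yaw 61°.

```bash
python3 - <<'E'
from plan import *
p=np.array([.5661,-.2192,.06]); plan(p,pose(60.8,0),3)
plan(p-[0,0,.0445],pose(60.8,0),4,p0=p,R0=pose(60.8,0))
E
```

```text
from [ 0.5643 -0.2201  0.161 ] turn deg 0.4
0 [0.01 0.   0.84] [ 0.01  0.   -0.01]
1 [0.01 0.01 0.84] [ 0.01  0.   -0.01]
2 [0.01 0.01 0.84] [ 0.01  0.   -0.01]
from [ 0.5661 -0.2192  0.06  ] turn deg 0.0
0 [ 0.   -0.    0.28] [0. 0. 0.]
1 [ 0.   -0.    0.28] [0. 0. 0.]
2 [ 0.   -0.    0.28] [0. 0. 0.]
3 [ 0.   -0.    0.28] [0. 0. 0.]
```

drive_tool(steps=[{"translation": [0.02, 0.01, 0.84], "angular": [0.03, 0, -0.02], "gripper": 0.6}, {"translation": [0.01, 0.01, 0.84], "angular": [0, 0, 0], "gripper": 0.6}, {"translation": [0.01, 0, 0.84], "angular": [0, 0, 0], "gripper": 0.6}, {"translation": [0, 0, 0.28], "angular": [0, 0, 0], "gripper": 0.6}, {"translation": [0, 0, 0.28], "angular": [0, 0, 0], "gripper": 0.6}, {"translation": [0, 0, 0], "angular": [0, 0, 0], "gripper": 0.6}], force=50)

```text
t: 12.08
tool_pos: [0.5663, -0.2196, 0.0382]
tool_rot: [2.71, 1.585, 0.001]
contact_force: [0.0, 0.2, 0.3]
opening: 0.0511
grip_force: 0.0
```

drive_tool(steps=[{"translation": [0, 0, 0.28], "angular": [0, 0, 0], "gripper": 0.6}, {"translation": [0, 0, 0.28], "angular": [0, 0, 0], "gripper": 0.6}, {"translation": [0, 0, 0], "angular": [0, 0, 0], "gripper": 0.6}, {"translation": [0, 0, 0], "angular": [0, 0, 0], "gripper": 0.6}])

```text
t: 12.58
tool_pos: [0.5662, -0.2196, 0.0154]
tool_rot: [2.71, 1.585, 0.001]
contact_force: [0.6, 0.1, 0.9]
opening: 0.0511
grip_force: 0.0
```

drive_tool(steps=[{"translation": [0, 0, 0], "angular": [0, 0, 0], "gripper": 0.35}, {"translation": [0, 0, 0], "angular": [0, 0, 0], "gripper": 0.25}, {"translation": [0, 0, 0], "angular": [0, 0, 0], "gripper": 0.1}, {"translation": [0, 0, 0], "angular": [0, 0, 0], "gripper": 0.1}, {"translation": [0, 0, 0], "angular": [0, 0, 0], "gripper": 0.1}, {"translation": [0, 0, 0], "angular": [0, 0, 0], "gripper": 0.1}, {"translation": [0, 0, 0], "angular": [0, 0, 0], "gripper": 0.1}])

```text
t: 13.45
tool_pos: [0.5664, -0.2197, 0.0158]
tool_rot: [2.71, 1.585, 0.002]
contact_force: [-0.3, -0.7, 2.8]
opening: 0.016
grip_force: 48.8
```

drive_tool(steps=[{"translation": [0, 0, -0.3], "angular": [0, 0, 0], "gripper": 0.1}, {"translation": [0, 0, -0.6], "angular": [0, 0, 0], "gripper": 0.1}, {"translation": [0, 0, -0.9], "angular": [0, 0, 0], "gripper": 0.1}, {"translation": [0, 0, -0.9], "angular": [0, 0, 0], "gripper": 0.1}, {"translation": [0, 0, -0.9], "angular": [0, 0, 0], "gripper": 0.1}, {"translation": [0, 0, -0.6], "angular": [0, 0, 0], "gripper": 0.1}, {"translation": [0, 0, 0], "angular": [0, 0, 0], "gripper": 0.1}, {"translation": [0, 0, 0], "angular": [0, 0, 0], "gripper": 0.1}])

```text
t: 14.45
tool_pos: [0.5651, -0.2189, 0.1821]
tool_rot: [2.712, 1.586, -0.001]
contact_force: [0.9, 1.1, -1.1]
opening: 0.0156
grip_force: 48.8
```

```bash
python3 - <<'E'
from plan import *; from h import *
o=ctrl.get_obs(); Rt=Ro.from_rotvec(o["tool_rot"]); print(o["t"],o["opening"],o["grip_force"])
for n in ("scene","side","wrist"):
    d=ctrl.get_image(n); P=cloud(d).reshape(-1,3); T=Rt.inv().apply(P-o["tool_pos"])*1000
    col=d["color"].reshape(-1,3).astype(int); s=(abs(T[:,0])<60)&(abs(T[:,1])<12)&(abs(T[:,2]+19)<14)&(col.min(1)>100)
    q=T[s]; print(n,s.sum(), q.min(0).round(1) if s.sum() else "",q.max(0).round(1) if s.sum() else "")
    for lo,hi in ((-45,-25),(-25,-10),(15,24),(24,36),(36,50)):
        k=(q[:,0]>lo)&(q[:,0]<hi)
        if k.sum()>3: print("  ",lo,hi,k.sum(),np.median(q[k],0).round(1))
f=np.array([.530,.1867,.200]); g=pose(-7,20); x=g.apply([1,0,0]); z=g.apply([0,0,1])
print(x.round(3),z.round(3))
tcp=f-.036*x+.0187*z-.04*x   # tip 36 mm ahead of TCP along tool x, 40 mm back for now
print(tcp); plan(tcp,g,14)
E
```

```text
14.45 0.015584769735956513 48.75046407803893
scene 114 [-43.  -11.9 -32.6] [ 6.2 11.6 -8.5]
   -45 -25 29 [-32.3  -3.6 -22.5]
   -25 -10 42 [-14.8  -3.3 -23.1]
side 49 [  3.9 -11.2 -30. ] [35.3 12.  -5.3]
   15 24 13 [ 20.3  -0.7 -21.9]
   24 36 7 [ 27.4  -0.3 -19.4]
wrist 3790 [-33.3 -11.9 -32.9] [36.5 12.  -5. ]
   -45 -25 251 [-28.3   0.6 -22.5]
   -25 -10 615 [-17.1   0.6 -22.8]
   15 24 554 [ 19.5   1.  -22.9]
   24 36 436 [ 26.4   1.  -19.3]
   36 50 21 [ 36.3   1.  -17.8]
[ 0.933 -0.115  0.342] [ 0.339 -0.042 -0.94 ]
[0.46546379 0.19462405 0.15643422]
from [ 0.5649 -0.2188  0.1814] turn deg 70.2
0 [ 0.56 -0.52  0.04] [-0.11  0.16  0.6 ]
1 [ 0.51 -0.56  0.05] [-0.11  0.16  0.6 ]
2 [ 0.46 -0.6   0.05] [-0.11  0.16  0.6 ]
3 [ 0.41 -0.64  0.05] [-0.11  0.16  0.6 ]
4 [ 0.35 -0.67  0.05] [-0.11  0.16  0.6 ]
5 [ 0.29 -0.7   0.05] [-0.11  0.16  0.6 ]
6 [ 0.23 -0.72  0.04] [-0.11  0.16  0.6 ]
7 [ 0.17 -0.74  0.04] [-0.11  0.16  0.6 ]
8 [ 0.11 -0.75  0.03] [-0.11  0.16  0.6 ]
9 [ 0.04 -0.76  0.02] [-0.11  0.16  0.6 ]
10 [-0.02 -0.76  0.01] [-0.11  0.16  0.6 ]
11 [-0.08 -0.76 -0.  ] [-0.11  0.16  0.6 ]
12 [-0.15 -0.75 -0.02] [-0.11  0.16  0.6 ]
13 [-0.21 -0.73 -0.03] [-0.11  0.16  0.6 ]
```

drive_tool(steps=[{"translation": [0.56, -0.52, 0.04], "angular": [-0.11, 0.16, 0.6], "gripper": 0.1}, {"translation": [0.51, -0.56, 0.05], "angular": [-0.11, 0.16, 0.6], "gripper": 0.1}, {"translation": [0.46, -0.6, 0.05], "angular": [-0.11, 0.16, 0.6], "gripper": 0.1}, {"translation": [0.41, -0.64, 0.05], "angular": [-0.11, 0.16, 0.6], "gripper": 0.1}, {"translation": [0.35, -0.67, 0.05], "angular": [-0.11, 0.16, 0.6], "gripper": 0.1}, {"translation": [0.29, -0.7, 0.05], "angular": [-0.11, 0.16, 0.6], "gripper": 0.1}, {"translation": [0.23, -0.72, 0.04], "angular": [-0.11, 0.16, 0.6], "gripper": 0.1}, {"translation": [0.17, -0.74, 0.04], "angular": [-0.11, 0.16, 0.6], "gripper": 0.1}])

```text
t: 15.6
tool_pos: [0.5086, 0.0176, 0.1671]
tool_rot: [3.051, 0.591, 0.332]
contact_force: [-0.1, 0.0, 0.0]
opening: 0.0158
grip_force: 48.8
```

drive_tool(steps=[{"translation": [0.11, -0.75, 0.03], "angular": [-0.11, 0.16, 0.6], "gripper": 0.1}, {"translation": [0.04, -0.76, 0.02], "angular": [-0.11, 0.16, 0.6], "gripper": 0.1}, {"translation": [-0.02, -0.76, 0.01], "angular": [-0.11, 0.16, 0.6], "gripper": 0.1}, {"translation": [-0.08, -0.76, 0], "angular": [-0.11, 0.16, 0.6], "gripper": 0.1}, {"translation": [-0.15, -0.75, -0.02], "angular": [-0.11, 0.16, 0.6], "gripper": 0.1}, {"translation": [-0.21, -0.73, -0.03], "angular": [-0.11, 0.16, 0.6], "gripper": 0.1}, {"translation": [0, 0, 0], "angular": [0, 0, 0], "gripper": 0.1}, {"translation": [0, 0, 0], "angular": [0, 0, 0], "gripper": 0.1}])

```text
t: 16.6
tool_pos: [0.4673, 0.1938, 0.1553]
tool_rot: [3.058, -0.194, 0.554]
contact_force: [-0.8, 0.3, -0.3]
opening: 0.0156
grip_force: 48.9
```

```bash
python3 - <<'E'
from plan import *
o=ctrl.get_obs(); print(o["t"],o["opening"],o["grip_force"],o["q"].round(2))
f=np.array([.530,.1867,.200]); g=pose(-7,20); x=g.apply([1,0,0]); z=g.apply([0,0,1])
plan(f-.036*x+.018*z,g,4)
E
```

```text
16.6 0.015581929488074728 48.89185786480084 [ 0.34 -0.39  2.16 -0.19  1.06  2.1 ]
from [0.4673 0.1938 0.1553] turn deg 0.7
0 [ 0.24 -0.   -0.01] [ 0.01 -0.02 -0.01]
1 [ 0.24 -0.   -0.01] [ 0.01 -0.02 -0.01]
2 [ 0.24 -0.   -0.01] [ 0.01 -0.02 -0.01]
3 [ 0.24 -0.   -0.01] [ 0.01 -0.02 -0.01]
```

drive_tool(steps=[{"translation": [0.24, 0, -0.01], "angular": [0.01, -0.02, -0.01], "gripper": 0.1}, {"translation": [0.24, 0, -0.01], "angular": [0.01, -0.02, -0.01], "gripper": 0.1}, {"translation": [0.24, 0, -0.01], "angular": [0.01, -0.02, -0.01], "gripper": 0.1}, {"translation": [0.24, 0, -0.01], "angular": [0.01, -0.02, -0.01], "gripper": 0.1}, {"translation": [0, 0, 0], "angular": [0, 0, 0], "gripper": 0.1}, {"translation": [0, 0, 0], "angular": [0, 0, 0], "gripper": 0.1}])

```text
t: 17.35
tool_pos: [0.5026, 0.1897, 0.1706]
tool_rot: [3.067, -0.186, 0.539]
contact_force: [-0.1, 0.0, 0.5]
opening: 0.0155
grip_force: 48.9
```

```bash
python3 - <<'E'
from plan import *; from h import *
o=ctrl.get_obs(); Rt=Ro.from_rotvec(o["tool_rot"]); print(o["t"],o["tool_pos"].round(4),o["opening"],o["grip_force"])
f=np.array([.530,.1867,.200]); x=pose(-7,20).apply([1,0,0]); L=f+.1*x; im=[]
for n in ("scene","side","wrist"):
    d=ctrl.get_image(n); np.savez(n+"3.npz",**d); W=cloud(d); P=W.reshape(-1,3)
    c=d["color"][:,:,::-1].copy()
    def px(X): k=d["R"]@X+d["t"]; return np.array([k[0]/k[2]*d["fx"]+d["cx"],k[1]/k[2]*d["fy"]+d["cy"]])
    print(n,"px tip",px(f).round(1),"end",px(f-.078*x).round(1),"lens",px(L).round(1))
    m=px(f).astype(int); m=np.clip(m,[50,50],[461,333]); s=6
    k=cv2.resize(c[m[1]-50:m[1]+50,m[0]-50:m[0]+50],None,fx=4,fy=4,interpolation=cv2.INTER_CUBIC)
    if n!="wrist": im.append(k)
    else: cv2.imwrite("pics/w3.png",c)
    T=Rt.inv().apply(P-o["tool_pos"])*1000
    s=(T[:,0]>8)&(T[:,0]<50)&(abs(T[:,1])<12)&(abs(T[:,2]+18)<14); q=T[s]
    for lo,hi in ((12,22),(26,33),(33,45)):
        j=(q[:,0]>lo)&(q[:,0]<hi)
        if j.sum()>3: print("  ",lo,hi,j.sum(),np.median(q[j],0).round(1),q[j].max(0).round(1))
cv2.imwrite("pics/both3.png",np.hstack(im))
E
```

```text
17.35 [0.5026 0.1897 0.1706] 0.01553133518311128 48.889791041146964
scene px tip [204.1 161.3] end [181.1 181.3] lens [232.9 136.4]
   26 33 6 [ 29.4   0.2 -19.2] [ 32.6   3.6 -17.4]
side px tip [247.4 229.9] end [272.2 247.6] lens [215.7 207.3]
   12 22 19 [ 18.1  -1.8 -22.4] [ 21.6   9.1 -15.9]
   26 33 7 [ 28.8   0.  -20.1] [ 32.3   4.  -17.6]
wrist px tip [253.8 186.3] end [253.8 332.3] lens [253.9 -85.9]
   12 22 643 [ 16.8   0.7 -23.5] [22.  12.  -5.7]
   26 33 215 [ 28.3   0.7 -19.8] [ 32.9   5.3 -16.2]
   33 45 107 [ 35.4   0.7 -19.3] [ 37.4   2.9 -15.7]
```

View pics/both3.png

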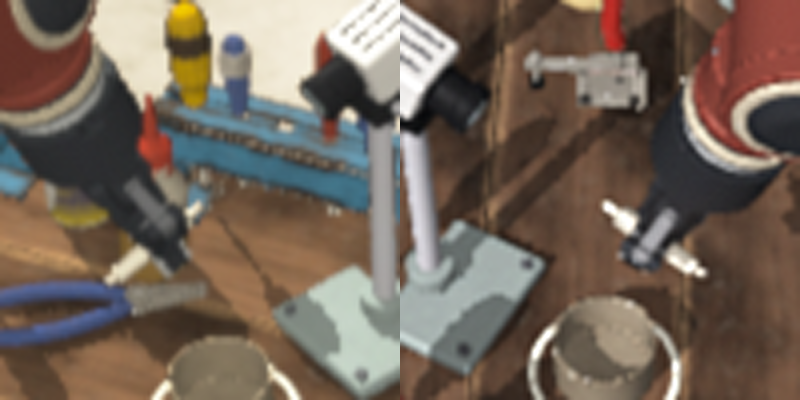

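The tip shows at crop (203,203) in the scene view and (606,205) in the side view, within 1 px of prediction. The ceramic end is at (110,281) and (703,272). The tip faces the lens and the tin stands inside the ring. I'll triangulate both ends to trim the pose.

```bash
python3 - <<'E'
from plan import *; from h import *
f=np.array([.530,.1867,.200]); x=pose(-7,20).apply([1,0,0]); Pm=[];E=[]
for n in ("scene","side"):
    d=dict(np.load(n+"3.npz")); K=np.array([[d["fx"],0,d["cx"]],[0,d["fy"],d["cy"]],[0,0,1]]); Pm.append(K@np.c_[d["R"],d["t"]])
    def px(X): k=Pm[-1]@np.r_[X,1]; return k[:2]/k[2]
    a,b=px(f),px(f-.078*x); t=(a-b)/np.linalg.norm(a-b); nn=np.array([-t[1],t[0]])
    v,u=np.mgrid[:384,:512]; q=np.stack([u,v],-1)-(a+b)/2; s=q@t; w=q@nn; c=d["color"].astype(int)
    h=np.linalg.norm(a-b)/2; e=[]
    for sg in (1,-1):
        # sample brightness along the axis at fine steps; half-level crossing gives the end
        ss=np.arange(h-8,h+6,.1)
        prof=np.array([max(cv2.getRectSubPix(d["color"].min(2).astype(np.uint8),(1,1),tuple(map(float,(a+b)/2+t*sg*r+nn*o)))[0,0] for o in (-1,0,1)) for r in ss]).astype(float)
        top=np.median(prof[:40]); bg=np.median(prof[-20:]); end=ss[np.where(prof>(top+bg)/2)[0].max()]
        m=(abs(s*sg-(end-2.5))<2)&(abs(w)<3.5); wt=np.clip(c.min(2)-(bg+30),0,None)*m; off=(w*wt).sum()/wt.sum()
        e.append((a+b)/2+t*sg*end+nn*off); print(n,sg,"end",(end-h).round(2),"px; lateral",off.round(2),top,bg)
    E.append(e)
X=[]
for i in (0,1):
    r=cv2.triangulatePoints(Pm[0],Pm[1],E[0][i].reshape(2,1),E[1][i].reshape(2,1)); X.append((r[:3]/r[3]).ravel())
print("tip",X[0].round(4),"end",X[1].round(4)); ax=(X[0]-X[1]); print("len",np.linalg.norm(ax).round(4),"yaw",np.degrees(np.arctan2(ax[1],ax[0])).round(1),"pitch",np.degrees(np.arcsin(ax[2]/np.linalg.norm(ax))).round(1))
o=ctrl.get_obs(); g=pose(-7,20); Rt=Ro.from_rotvec(o["tool_rot"])
print("tip err in tool axes mm",(Rt.inv().apply(f-X[0])*1000).round(1),"turn to nominal",(np.degrees((Rt.inv()*g).as_rotvec())).round(2))
E
```

```text
scene 1 end 3.5 px; lateral -0.5 86.5 76.0
scene -1 end 0.5 px; lateral -0.59 191.0 70.5
side 1 end 0.1 px; lateral 0.33 247.0 69.5
side -1 end -0.1 px; lateral 0.22 221.5 58.0
tip [0.5333 0.186  0.2038] end [0.4563 0.1962 0.1747]
len 0.083 yaw -7.5 pitch 20.5
tip err in tool axes mm [-4.5 -0.3  2.4] turn to nominal [0.04 0.06 0.09]
```

The scene tip edge was spoiled by the blue background. Using the well-seen ceramic end plus the 78 mm length, the tip comes out at (0.529, 0.187, 0.202), yaw -7.5°, pitch 20.5°. That is within calibration error of the target, so I'll hand the job in.

```bash
python3 - <<'E'
from station import ctrl
o=ctrl.get_obs(); print(o["t"],abs(o["dq"]).max().round(4),o["grip_force"]); print(ctrl.finish_job())
E
```

```text
17.5 0.002 48.890072694048285
the job is handed in; nothing more can be done
None
```

I handed the job in at 17.5 s: the tin was slid into the circle and let go about 1 mm off centre, and the gripper is holding the plug still with its tip aimed into the lens. By my camera measurements the tip is within about 2 mm of the focus point and 0.5° of the line of sight; neither tape roll was touched.

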